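# Tidy the optics bench and clip in the alignment target

### The arm

A 7-joint arm with a two-finger parallel gripper is mounted at the origin on the work surface. World frame = base frame: x ahead of the robot, y to its left, z up, the work surface at z = 0. Lengths are in m, angles in rad, forces in N, time in s.
With the tool pointing down it reaches from about 0.4 to 0.85 m from the base axis. Payload 10.4 kg.
Tool frame: the origin (TCP) lies at the very end of the fingers, on their centre line; the grasp point (between the pads) lies 19 mm behind it; x points along the fingers, z is the direction in which the jaws open and shut, and the axes are right-handed (so a half turn about x gives the same grasp; the last joint's range is limited). The gripper opens to 85 mm and grips with 20 to 120 N. Pads are 22 mm wide; open, the fingers measure 114 mm over their backs; the gripper's body (76 mm by 85 mm) begins 54 mm behind the grasp point. The pads swing forward as they close: fully open they stand 13 mm farther back than shut.
Start: joints at [1.276, 0.332, -0.065, 1.46, 0.022, 1.35, -0.088], TCP at [0.168, -0.602, 0.231] pointing down, gripper open.
Joint ranges: [-2.6, 2.6], [-0.5, 2.12], [-1.47, 1.34], [0.16, 2.42], [-1.27, 4.41], [0.06, 2.06], [-2.6, 2.6]. Speed limits (rad/s): [2.22, 2.22, 2.79, 2.79, 3.14, 3.14, 3.14].

### API

Orientations are given as a unit quaternion [x, y, z, w].
In Python, from workcell import readout, camera, manip gives the robot as it stands.
- The arm moves only by the shell command python3 -m inch 'ROWS' [FORCE]. ROWS is JSON, a list of rows, each a list of 3 entries, a list of its own where there are three numbers: the turn, a rotation vector about the tool's x, y, z in degrees, then the shift along the tool's x, y, z in mm, then the closure, from 0 (fully open) to 1 (shut). In form: [[[wx, wy, wz], [dx, dy, dz], hand], ...]. A call has 1 to 10 rows; each row is the pose to reach, as a shift and turn from the pose measured when the call began, along the tool's axes at that moment; what a row does not reach only later rows make up. A row lasts 1/8 s, in which the tool goes at most 62.5 mm and 10.7 degrees, less where a joint would pass 70% of its speed; a pose out of reach is approached as far as the arm can. A call with a gripper value outside its range is refused whole. The fingers move at their own pace and stop on an object; FORCE is the grip in N (left out, the last holds). Time passes only in rows, so rows that repeat a pose let the fingers close. It gives the time, the measured TCP pose, the force and the opening at its end, in the units of the state.
- readout.get_obs(): the state, without advancing time (a new reading comes with each control period).
- camera(name): name is "side" or "top" or "wrist"; returns a dict with "pixels" (400x640x3 uint8, red, green, blue), "range_z" (400x640 float32, m along the optical axis (not along the pixel's ray), 0 where there is no reading), "intrinsics" (3x3 intrinsics, pixels), "extrinsics" (4x4, takes a point from world to camera coordinates); the wrist camera has in their place "T_tool_cam" (4x4, takes a point from camera to tool coordinates, whose origin is the TCP and whose axes are the tool frame's). Camera axes: x right, y down, z forward; pixel columns grow to the right and rows downward; lengths in m; the calibration is good to about 2 mm. A picture is of the moment at which its call begins: read the wrist's pose just before it.
- manip.hand_in(): hands the job in, once; it reports no verdict.
The state is a dict: "clock": time; "joint_pos": joint angles; "joint_velocities": joint speeds; "tau": joint torques, N m; "position": TCP position; "ee_rot": TCP orientation; "ft_force": force on the tool from outside, world axes, zero at the start; "torque": the same for the moment, N m; "grip_width": opening from 0.0 (shut) to 1.0 (fully open).
Only numpy, scipy, OpenCV 4.12 (cv2) and the standard library are available. Lean on these libraries where they do the work, as an engineer would, in place of code of your own. Each camera call takes 0.05 s, during which the arm holds its last target.

### The job

Sort the loose parts on the optical table: lay both clamping forks flat on the floor of the long shallow tray, stand both lens tubes upright on the floor of the square bin (nothing on top of another), and move the alignment target plate from its stand into the sprung edge clip, upright, centred along the clip and pressed fully home. Set the optics down rather than dropping them, and leave the aligned mirror on its post undisturbed.

Things in the scene. Friction and masses are not known exactly. Their poses are not given: they have to be found in the camera images.
- fork_a: clamping fork, dark steel bar lying flat: 64 mm long (own x) x 26 mm wide (own y) x 12 mm thick; open slot 10 mm wide, 28 mm long at its +x end; outer sides straight. 65 to 105 g. Origin: centre of the underside, z up.
- fork_b: clamping fork, dark steel bar lying flat: 64 mm long (own x) x 26 mm wide (own y) x 12 mm thick; open slot 10 mm wide, 28 mm long at its +x end; outer sides straight. 65 to 105 g. Origin: centre of the underside, z up.
- tube_a: lens tube, closed black cylinder standing upright, 32 mm in diameter and 34 mm tall, with a glass face on top; 40 to 65 g. Origin: centre of the underside, z up along its axis. Its yaw means nothing.
- tube_b: lens tube, closed black cylinder standing upright, 32 mm in diameter and 34 mm tall, with a glass face on top; 40 to 65 g. Origin: centre of the underside, z up along its axis. Its yaw means nothing.
- plate: upright target plate: white blade 50 mm wide (own y), 4 mm thick (own x); black grip bar on its top edge, 10 mm thick (x), 50 mm long (y), 50 to 62 mm above the origin (middle of the lower edge; z up). 36 to 59 g. Starts loose in the slot (18 mm deep) of a fixed grey stand 24 mm tall, 56 x 60 mm, lower edge 6 mm above the table: lift straight out. Either face may point either way in the clip.
- fork_tray: the fork tray: long shallow grey tray fixed to the table, outside 170 mm (own x) x 105 mm (own y) x 16 mm tall, walls and floor 4 mm thick. Origin: centre of the underside. It has room for two forks lying side by side across it.
- tube_bin: the tube bin: square grey bin fixed to the table, outside 130 x 130 mm x 32 mm tall, walls and floor 4 mm thick. Origin: centre of the underside.
- clip: fixed sprung edge clip: dark base 86 (own x) x 60 (y) x 8 mm, two aluminium jaws 44 mm long (y); slot along y at x = 0, 1 mm wide when empty; flared lips 23 to 37 mm above the table, mouth 16 mm. The plate edge pushed straight down (5 to 10 N) parts them; friction holds it, it does not sink by itself; fully home it rests on the base, 8 mm above the table. Origin: centre of underside, z up.
- mirror: the aligned mirror, a bystander not to be disturbed: black 46 mm square mount on a post 20 mm in diameter with a loose 50 mm square foot, 108 mm tall in all, 0.8 kg. Origin: centre of the underside. A round iris on a similar post (100 mm tall, fixed) stands among the targets too.
Not all that is in view belongs to the job. Leave any yellow look-alike of the fork_a alone.

How it is judged:
At the end, for the whole second after the job is handed in: Forks flat (0.12 rad) on the tray floor (under 8 mm above its origin), tubes upright (0.12) on the bin floor (under 8 mm); plate upright (0.12) in the clip, edge within 3.5 mm of the base, 5 mm of the slot line, 15 mm of the middle along it, parallel within 0.15 rad; all released, at rest (x of fork_a in the frame of fork_tray between -0.08 and 0.08 m and y of fork_a in the frame of fork_tray between -0.048 and 0.048 m and z of each of fork_a, fork_b in the frame of fork_tray below 0.008 m and angle between each of fork_a, fork_b, tube_a, tube_b, plate's own z axis and vertical below 0.12 rad and linear speed of each of fork_a, fork_b, tube_a, tube_b, plate below 0.02 m/s and angular speed of each of fork_a, fork_b, tube_a, tube_b, plate below 0.2 rad/s and x of fork_b in the frame of fork_tray between -0.08 and 0.08 m and y of fork_b in the frame of fork_tray between -0.048 and 0.048 m and x of tube_a in the frame of tube_bin between -0.06 and 0.06 m and y of tube_a in the frame of tube_bin between -0.06 and 0.06 m and z of each of tube_a, tube_b in the frame of tube_bin below 0.008 m and x of tube_b in the frame of tube_bin between -0.06 and 0.06 m and y of tube_b in the frame of tube_bin between -0.06 and 0.06 m and x of plate in the frame of clip between -0.005 and 0.005 m and y of plate in the frame of clip between -0.015 and 0.015 m and z of plate in the frame of clip below 0.0115 m and angle between the y axis of plate and the y axis of clip, either way round below 0.15 rad); the robot touches nothing.
It fails at once if the aligned mirror is shifted by more than 8 mm or tipped (distance of mirror from where it was at the start of the episode above 0.008 m or angle between mirror's own z axis and vertical above 0.08 rad).
It fails at once if a lens tube is let fall (more than about 20 mm) (contact force between tube_a and the fingers below 0.05 N and linear speed of tube_a above 0.65 m/s).
It fails at once if a lens tube is let fall (more than about 20 mm) (contact force between tube_b and the fingers below 0.05 N and linear speed of tube_b above 0.65 m/s).
It fails at once if a target plate is let fall (more than about 20 mm) (contact force between plate and the fingers below 0.05 N and linear speed of plate above 0.65 m/s).
It also fails if it takes over 125 s, if anything falls off the work surface, if the arm or the gripper's body presses on something with over 40 N, if the wrist force passes 120 N, or if a joint passes its speed limit or range.

## Working session

There is one attempt and no reset: what is moved stays moved. The work goes in short steps, Python scripts to look and compute and a shell command to move; the robot and the scene stay as the last step left them, time stands still between calls to the robot, and variables do not carry over. Pictures are saved under pics/ and viewed, and the job is handed in when it is done.

```bash
ls; mkdir -p pics
cat > h.py <<'E'
import numpy as np, cv2
from workcell import readout, camera, manip
from scipy.spatial.transform import Rotation as R
def save(c,n): cv2.imwrite('pics/'+n+'.png',c['pixels'][:,:,::-1])
def cloud(c,obs=None):
    K=np.array(c['intrinsics']);z=c['range_z'];v,u=np.mgrid[:z.shape[0],:z.shape[1]]
    P=np.stack([(u-K[0,2])*z/K[0,0],(v-K[1,2])*z/K[1,1],z],-1)
    if 'extrinsics' in c: T=np.linalg.inv(c['extrinsics'])
    else:
        T=np.eye(4);T[:3,:3]=R.from_quat(obs['ee_rot']).as_matrix();T[:3,3]=obs['position'];T=T@np.array(c['T_tool_cam'])
    W=P@T[:3,:3].T+T[:3,3]; W[z==0]=np.nan
    return W
E
python3 - <<'E'
from h import *
o=readout.get_obs();print(o)
for n in ['side','top','wrist']:
    c=camera(n);save(c,n+'0');np.savez('/tmp/'+n+'0.npz',**c)
    print(n,c['intrinsics'],c.get('extrinsics',c.get('T_tool_cam')))
E
```

```text
pics
{'clock': 0.0, 'joint_pos': array([ 1.27642955,  0.33289357, -0.06473644,  1.46094018,  0.0215993 ,
        1.34990497, -0.08848717]), 'joint_velocities': array([ 0.00020065, -0.00158767, -0.00010717,  0.0005601 ,  0.00010177,
       -0.00141381, -0.00244503]), 'tau': array([ 8.91255077e-04, -6.25453520e+01,  4.94051341e-02, -3.91607666e+01,
        1.62653049e-02,  9.91256355e-03,  5.63912693e-05]), 'position': array([ 0.16768533, -0.60169227,  0.23050302]), 'ee_rot': array([ 0.42793349,  0.56355798, -0.42734439,  0.5627185 ]), 'ft_force': array([ 0.60318691,  0.99247929, -1.05249983]), 'torque': array([-0.0186334 , -0.0447553 , -0.03256782]), 'grip_width': 0.9971169605523031}
side [[510.79258899   0.         327.49140198]
 [  0.         510.79258899 200.08562318]
 [  0.           0.           1.        ]] [[-0.93611529 -0.35168411 -0.00253907  0.45782583]
 [-0.24361528  0.65363008 -0.71653284  0.13555271]
 [ 0.25365282 -0.6701388  -0.69754874  0.94611379]
 [ 0.          0.          0.          1.        ]]
top [[465.10646193   0.         316.14513284]
 [  0.         465.10646193 200.3076815 ]
 [  0.           0.           1.        ]] [[-0.01236528 -0.99947298 -0.03001431  0.01264864]
 [-0.98646676  0.01710129 -0.16306708  0.50228691]
 [ 0.16349443  0.02759175 -0.98615834  0.87431809]
 [ 0.          0.          0.          1.        ]]
wrist [[286.94503977   0.         316.70189885]
 [  0.         286.94503977 201.69637835]
 [  0.           0.           1.        ]] [[-4.44750565e-04 -3.06462944e-01  9.51882485e-01 -1.41699005e-01]
 [-3.27798241e-04 -9.51882484e-01 -3.06463097e-01  7.87652050e-02]
 [ 9.99999847e-01 -4.48325040e-04  3.22892258e-04  3.35130894e-04]
 [ 0.00000000e+00  0.00000000e+00  0.00000000e+00  1.00000000e+00]]
```

View pics/top0.png

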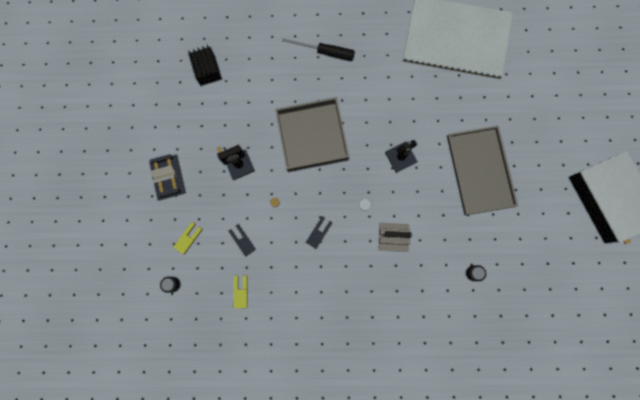

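View pics/side0.png

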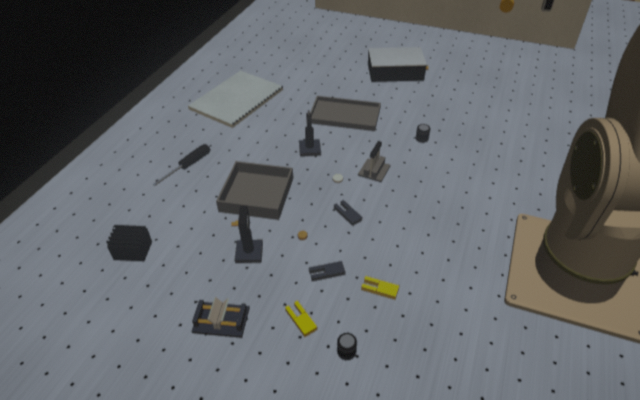

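View pics/wrist0.png

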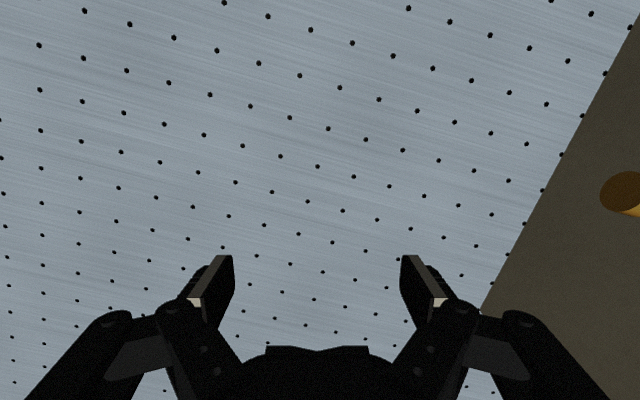

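The top view shows the dark forks at (242,240) and (319,232), yellow look-alikes at (188,239) and (240,292), tubes at (170,284) and (477,273), and the plate in its stand at (395,236). The clip is at (167,177), the bin at (312,134), the tray at (482,170), and two posts at (235,160) and (403,153). Next I'll measure these from depth.

Run:
```python
from h import *
c=dict(np.load('/tmp/top0.npz'));W=cloud(c)
t=W[(W[...,2]<0.03)];print('table z med',np.nanmedian(W[...,2]))
np.save('/tmp/W0.npy',W)
m=(np.nan_to_num(W[...,2])>0.006).astype(np.uint8)
n,l,s,ce=cv2.connectedComponentsWithStats(m)
for i in range(1,n):
    if s[i,4]<40: continue
    P=W[l==i];z=P[:,2]
    top=P[z>np.percentile(z,80)-0.004]
    r=cv2.minAreaRect((P[:,:2]*1000).astype(np.float32)); 
    rt=cv2.minAreaRect((top[:,:2]*1000).astype(np.float32))
    f=lambda r:(np.round(r[0],1),np.round(r[1],1),round(r[2],1))
    print(ce[i].round(),s[i,4],'zmax %.3f z80 %.3f'%(z.max(),np.percentile(z,80)),f(r),'TOP',f(rt))
big=cv2.resize(c['pixels'][120:320,130:330,::-1],(800,800//1),interpolation=cv2.INTER_CUBIC)
cv2.imwrite('pics/crop1.png',cv2.resize(big,(600,600)))
cv2.imwrite('pics/crop2.png',cv2.resize(c['pixels'][90:300,260:530,::-1],(771,600),interpolation=cv2.INTER_CUBIC))
```

```text
table z med 0.00063228241640928
[458.  37.] 6590 zmax 0.018 z80 0.014 (array([ 857.9, -301.5]), array([211. , 156.1]), 77.5) TOP (array([ 857.6, -301.3]), array([210.6, 155.6]), 77.5)
[329.  50.] 568 zmax 0.030 z80 0.026 (array([837.9,  -1.4]), array([159.7,  28.1]), 75.5) TOP (array([826.8, -40.1]), array([78.5, 22.4]), 77.5)
[205.  65.] 886 zmax 0.054 z80 0.049 (array([798.9, 238.2]), array([63.4, 50.5]), 17.0) TOP (array([799.5, 238.4]), array([62.1, 43.2]), 17.3)
[312. 133.] 1082 zmax 0.037 z80 0.033 (array([644.6,  12.8]), array([131.8, 130.1]), 10.1) TOP (array([644.8,  12.8]), array([131.5, 130.1]), 10.1)
[483. 169.] 968 zmax 0.020 z80 0.017 (array([ 564.9, -331.8]), array([170.5, 107.5]), 8.8) TOP (array([ 564.9, -331.7]), array([170.4, 107.4]), 8.9)
[402. 155.] 656 zmax 0.113 z80 0.084 (array([ 596.3, -170.1]), array([50.5, 51.3]), 26.2) TOP (array([ 595.5, -169.2]), array([10.6, 37.9]), 26.4)
[236. 161.] 806 zmax 0.111 z80 0.106 (array([585.9, 164.9]), array([50.8, 50. ]), 22.8) TOP (array([585.6, 165.1]), array([25.3, 45.7]), 3.3)
[612. 197.] 4373 zmax 0.059 z80 0.054 (arr
[... 841 characters left out ...]
x 0.072 z80 0.066 (array([ 431.2, -149.1]), array([59.9, 55.7]), 86.1) TOP (array([ 431.3, -148.6]), array([48.9, 10.3]), 85.7)
[243. 241.] 354 zmax 0.017 z80 0.013 (array([429.2, 157.4]), array([64.2, 26.3]), 34.8) TOP (array([429.3, 157.6]), array([63.8, 26.3]), 35.0)
[476. 273.] 294 zmax 0.039 z80 0.036 (array([ 357.2, -302.7]), array([31.8, 31.2]), 85.5) TOP (array([ 357. , -302.9]), array([30.3, 30.6]), 71.5)
[240. 293.] 370 zmax 0.017 z80 0.014 (array([326.9, 158.7]), array([64.1, 26. ]), 0.7) TOP (array([327.1, 158.9]), array([63.7, 24.6]), 0.9)
[170. 284.] 285 zmax 0.038 z80 0.035 (array([343.4, 296. ]), array([32. , 31.3]), 85.6) TOP (array([343.6, 295.9]), array([30.7, 31.9]), 0.3)
```

View pics/crop1.png

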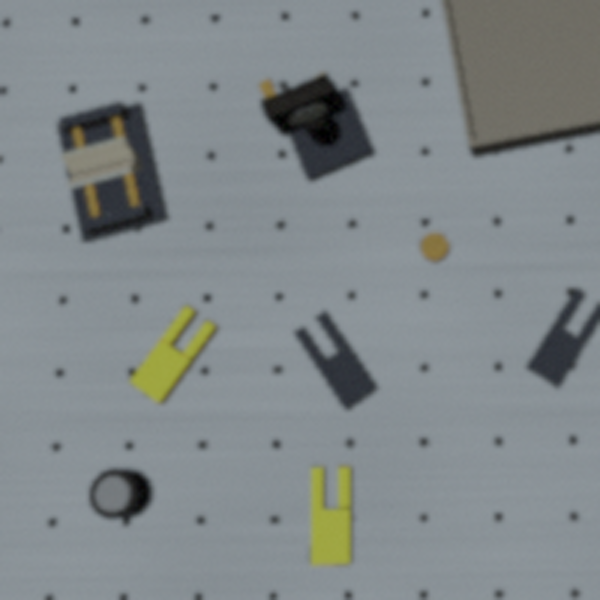

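View pics/crop2.png

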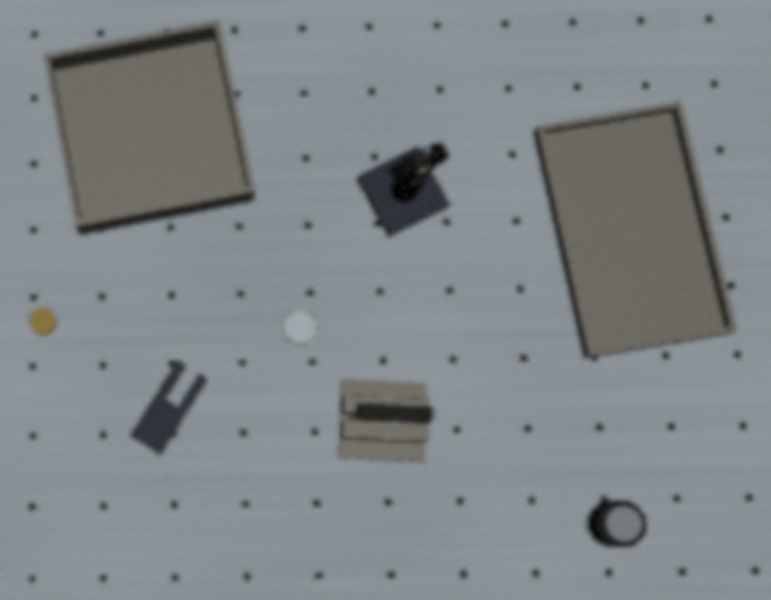

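```bash
cat >> h.py <<'E'
def plan(x,y,z,jaw,o=None):
    """target mm, jaw axis yaw deg -> tool-frame turn deg, shift mm"""
    o=o or readout.get_obs();R0=R.from_quat(o['ee_rot']);A=R0.as_matrix()
    cur=np.degrees(np.arctan2(A[1,2],A[0,2]))
    p=R0.inv().apply(np.array([x,y,z])/1000-o['position'])*1000
    base=np.degrees(np.arctan2(y,x))
    print('cur p',(o['position']*1000).round(1),'jaw %.1f'%cur,'tilt %.2f'%np.degrees(np.arccos(-A[2,0])),'q7 %.2f'%o['joint_pos'][6],'grip %.3f'%o['grip_width'],'F',o['ft_force'].round(1),'t',o['clock'])
    for k in (-360,-180,0,180,360):
        j=np.radians(jaw+k)
        if abs(jaw+k-cur)>185: continue
        zx=np.array([np.cos(j),np.sin(j),0]);xx=np.array([0,0,-1.]);T=np.stack([xx,np.cross(zx,xx),zx],1)
        print('  jaw',round(jaw+k,1),'turn',(R0.inv()*R.from_matrix(T)).as_rotvec(degrees=True).round(1),'shift',p.round(0), 'wrist rel base %.0f'%(jaw+k-base))
E
python3 - <<'E'
from h import *
plan(357,-303,120,-40)
E
```

```text
cur p [ 167.7 -601.8  230.7] jaw -74.4 tilt 0.06 q7 -0.09 grip 1.000 F [ 0.5  0.5 -0.6] t 0.15
  jaw -220 turn [ 1.456e+02 -0.000e+00  1.000e-01] shift [ 111.  263. -237.] wrist rel base -180
  jaw -40 turn [-34.4  -0.1  -0. ] shift [ 111.  263. -237.] wrist rel base 0
```

```bash
python3 -m inch '[[[-10,0,0],[30,65,-60],0.3],[[-20,0,0],[60,130,-120],0.3],[[-30,0,0],[85,195,-178],0.3],[[-34.4,0,0],[111,263,-237],0.3],[[-34.4,0,0],[111,263,-237],0.3],[[-34.4,0,0],[111,263,-237],0.3],[[-34.4,0,0],[111,263,-237],0.3],[[-34.4,0,0],[111,263,-237],0.3]]' 40
python3 - <<'E'
from h import *
o=readout.get_obs();c=camera('wrist');save(c,'w1');W=cloud(c,o)
plan(357,-303,8,-40,o)
m=(np.linalg.norm(W[...,:2]-[.357,-.303],axis=-1)<.035)&(W[...,2]>.028)&(W[...,2]<.05)
P=W[m];print(len(P),np.median(P[:,2]),cv2.minEnclosingCircle((P[:,:2]*1000).astype(np.float32)),P[:,:2].mean(0))
d=np.linalg.norm(W[...,:2]-[.357,-.303],axis=-1)
print('table z', np.nanmedian(W[(d>.05)&(d<.15)][:,2]))
E
```

```text
clock: 1.15
position: [0.3571, -0.3032, 0.12]
ee_rot: [0.242, 0.665, -0.242, 0.664]
ft_force: [-0.6, 0.0, -0.0]
grip_width: 0.699
cur p [ 357.1 -303.2  120. ] jaw -40.0 tilt 0.06 q7 -0.13 grip 0.699 F [-0.6  0.  -0. ] t 1.15
  jaw -220 turn [ 1.8e+02 -0.0e+00  1.0e-01] shift [112.   0.  -0.] wrist rel base -180
  jaw -40 turn [-0.  -0.1 -0. ] shift [112.   0.  -0.] wrist rel base 0
  jaw 140 turn [ 1.8e+02 -0.0e+00  1.0e-01] shift [112.   0.  -0.] wrist rel base 180
1118 0.03326276247977254 ((358.3311767578125, -302.0262756347656), 16.359420776367188) [ 0.3590786  -0.30113444]
table z -0.0006814968287107148
```

View pics/w1.png

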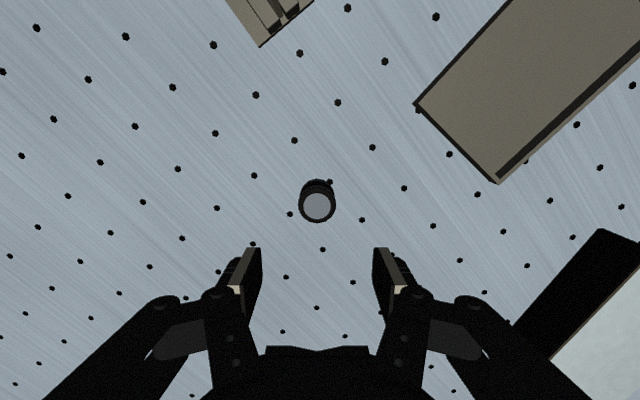

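The wrist view shows tube_b at (317,205), centred between the fingers. Wrist and top measurements agree within 1.5 mm, so I'll descend and grasp.

```bash
python3 -m inch '[[[0,0,0],[60,0,0],0.3],[[0,0,0],[110,0,0],0.3],[[0,0,0],[110,0,0],0.3],[[0,0,0],[110,0,0],0.9],[[0,0,0],[110,0,0],0.9],[[0,0,0],[110,0,0],0.9],[[0,0,0],[110,0,0],0.9],[[0,0,0],[110,0,0],0.9]]' 40
python3 -m inch '[[[0,0,0],[-50,0,0],0.9],[[0,0,0],[-110,0,0],0.9],[[0,0,0],[-170,0,0],0.9],[[0,0,0],[-190,0,0],0.9]]'
python3 - <<'E'
from h import *
# bin local (0,-28): yaw 10.1
a=np.radians(10.1);e=np.array([-np.sin(a),np.cos(a)])
for s in (-28,28):
  t=np.array([644.7,12.8])+e*s; print(t); plan(t[0],t[1],100,10.1)
E
```

```text
clock: 2.2
position: [0.358, -0.3052, 0.0126]
ee_rot: [0.242, 0.663, -0.243, 0.665]
ft_force: [-1.3, 0.3, 6.9]
grip_width: 0.36
clock: 2.7
position: [0.3591, -0.3059, 0.2085]
ee_rot: [0.241, 0.66, -0.244, 0.668]
ft_force: [-0.0, -0.4, -1.5]
grip_width: 0.362
[649.61026833 -14.76608904]
cur p [ 359.1 -305.9  208.5] jaw -40.1 tilt 0.69 q7 -0.10 grip 0.362 F [-0.  -0.4 -1.5] t 2.7
  jaw -169.9 turn [129.8   0.4  -0.7] shift [108. 410.  33.] wrist rel base -169
  jaw 10.1 turn [-50.2   0.6   0.4] shift [108. 410.  33.] wrist rel base 11
[639.78973167  40.36608904]
cur p [ 359.1 -305.9  208.5] jaw -40.1 tilt 0.69 q7 -0.10 grip 0.362 F [-0.  -0.4 -1.5] t 2.7
  jaw -169.9 turn [129.8   0.4  -0.7] shift [108. 446. -10.] wrist rel base -174
  jaw 10.1 turn [-50.2   0.6   0.4] shift [108. 446. -10.] wrist rel base 6
```

```bash
python3 -m inch '[[[-8,0.6,0.4],[0,60,5],0.9],[[-16,0.6,0.4],[0,120,10],0.9],[[-24,0.6,0.4],[0,180,15],0.9],[[-32,0.6,0.4],[0,240,20],0.9],[[-40,0.6,0.4],[5,300,25],0.9],[[-48,0.6,0.4],[30,360,30],0.9],[[-50.2,0.6,0.4],[80,410,33],0.9],[[-50.2,0.6,0.4],[108,410,33],0.9],[[-50.2,0.6,0.4],[108,410,33],0.9],[[-50.2,0.6,0.4],[108,410,33],0.9]]'
python3 - <<'E'
from h import *
plan(649.6,-14.8,18,10.1)
c=camera('wrist');save(c,'w2')
E
```

```text
clock: 3.95
position: [0.6503, -0.0157, 0.103]
ee_rot: [-0.062, 0.703, 0.061, 0.705]
ft_force: [-0.6, 0.0, 1.0]
grip_width: 0.363
cur p [650.3 -15.7 103. ] jaw 10.0 tilt 0.18 q7 -0.11 grip 0.363 F [-0.6  0.   1. ] t 3.95
  jaw -169.9 turn [ 1.799e+02  1.000e-01 -3.000e-01] shift [85.  1. -1.] wrist rel base -169
  jaw 10.1 turn [-0.1  0.2  0.1] shift [85.  1. -1.] wrist rel base 11
  jaw 190.1 turn [ 1.799e+02  1.000e-01 -3.000e-01] shift [85.  1. -1.] wrist rel base 191
```

View pics/w2.png

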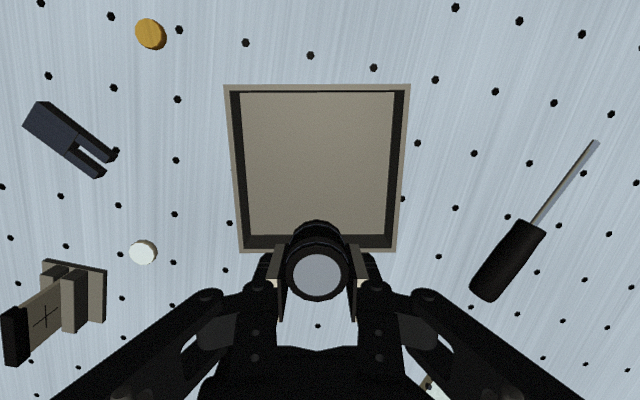

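The tube is held upright at (317,270) and the bin is square to the jaws. Lowering it now.

```bash
python3 -m inch '[[[0,0,0],[40,1,-1],0.9],[[0,0,0],[70,1,-1],0.9],[[0,0,0],[80,1,-1],0.9],[[0,0,0],[84,1,-1],0.9],[[0,0,0],[86,1,-1],0.9],[[0,0,0],[86,1,-1],0.9],[[0,0,0],[86,1,-1],0.9]]'
```

```text
clock: 4.88
position: [0.65, -0.015, 0.0179]
ee_rot: [-0.062, 0.703, 0.061, 0.706]
ft_force: [0.5, 0.0, -0.6]
grip_width: 0.361
```

```bash
python3 -m inch '[[[0,0,0],[1.5,0,0],0.9],[[0,0,0],[3,0,0],0.9],[[0,0,0],[3,0,0],0.9]]'
```

```text
clock: 5.25
position: [0.6504, -0.015, 0.0166]
ee_rot: [-0.062, 0.703, 0.061, 0.706]
ft_force: [-5.8, -0.4, 15.5]
grip_width: 0.355
```

Contact is at about 17 mm, as expected. Releasing gently, then going up.

```bash
python3 -m inch '[[[0,0,0],[-0.5,0,0],0.62],[[0,0,0],[-0.5,0,0],0.5],[[0,0,0],[-0.5,0,0],0.45],[[0,0,0],[-0.5,0,0],0.45],[[0,0,0],[-60,0,0],0.45],[[0,0,0],[-120,0,0],0.45],[[0,0,0],[-180,0,0],0.45],[[0,0,0],[-185,0,0],0.45]]'
python3 - <<'E'
from h import *
o=readout.get_obs();c=camera('wrist');save(c,'w3')
plan(343.4,296,120,40.8,o)
E
```

```text
clock: 6.25
position: [0.6515, -0.0141, 0.207]
ee_rot: [-0.062, 0.7, 0.061, 0.709]
ft_force: [0.2, 0.1, -1.4]
grip_width: 0.549
cur p [651.5 -14.1 207. ] jaw 10.0 tilt 0.76 q7 -0.08 grip 0.549 F [ 0.2  0.1 -1.4] t 6.25
  jaw -139.2 turn [149.2   0.5  -0.9] shift [  82.  359. -251.] wrist rel base -180
  jaw 40.8 turn [-30.8   0.7   0.4] shift [  82.  359. -251.] wrist rel base 0
```

View pics/w3.png

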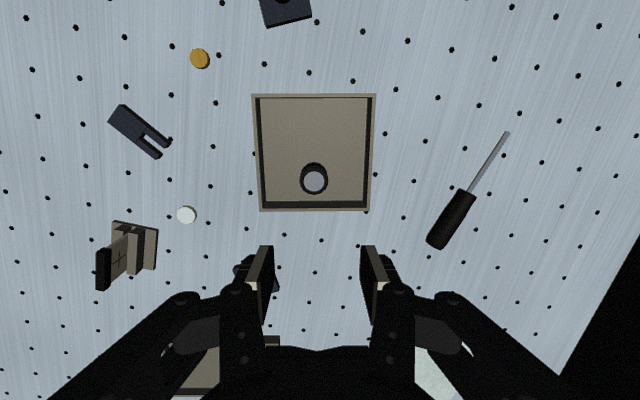

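Tube_b stands in the bin at (314,180). Next is tube_a.

```bash
python3 -m inch '[[[-5,0.7,0.4],[0,50,-35],0.35],[[-10,0.7,0.4],[0,100,-70],0.35],[[-15,0.7,0.4],[0,150,-105],0.35],[[-20,0.7,0.4],[0,200,-140],0.35],[[-25,0.7,0.4],[0,250,-175],0.35],[[-30,0.7,0.4],[10,300,-210],0.35],[[-30.8,0.7,0.4],[50,350,-245],0.35],[[-30.8,0.7,0.4],[82,359,-251],0.35],[[-30.8,0.7,0.4],[82,359,-251],0.35],[[-30.8,0.7,0.4],[82,359,-251],0.35]]'
python3 - <<'E'
from h import *
o=readout.get_obs();c=camera('wrist');save(c,'w4');W=cloud(c,o)
m=(np.linalg.norm(W[...,:2]-[.343,.296],axis=-1)<.035)&(W[...,2]>.028)&(W[...,2]<.05)
P=W[m];q=cv2.minEnclosingCircle((P[:,:2]*1000).astype(np.float32));print(len(P),np.median(P[:,2]),q)
plan(344,296,11,40.8,o)
E
```

```text
clock: 7.55
position: [0.3427, 0.295, 0.1194]
ee_rot: [-0.246, 0.664, 0.247, 0.661]
ft_force: [-0.2, -0.2, -0.2]
grip_width: 0.647
1118 0.03331016098332068 ((343.1552734375, 298.2796630859375), 16.31749725341797)
cur p [342.7 295.  119.4] jaw 40.7 tilt 0.27 q7 -0.23 grip 0.647 F [-0.2 -0.2 -0.2] t 7.55
  jaw -139.2 turn [179.9  -0.3   0.3] shift [108.  -0.   2.] wrist rel base -180
  jaw 40.8 turn [-0.1 -0.2 -0.2] shift [108.  -0.   2.] wrist rel base 0
  jaw 220.8 turn [179.9  -0.3   0.3] shift [108.  -0.   2.] wrist rel base 180
```

View pics/w4.png

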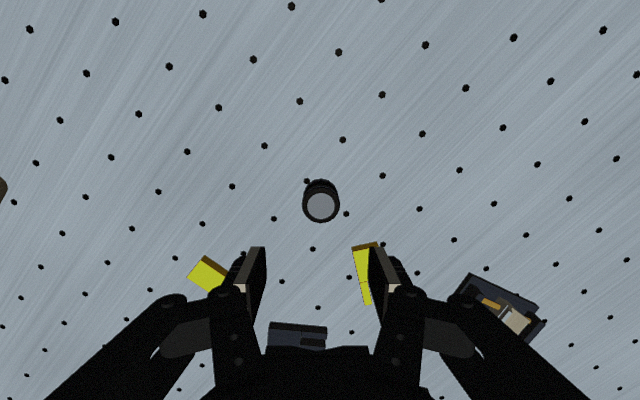

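```bash
python3 -m inch '[[[0,0,0],[60,0,2],0.35],[[0,0,0],[107,0,2],0.35],[[0,0,0],[107,0,2],0.35],[[0,0,0],[107,0,2],0.9],[[0,0,0],[107,0,2],0.9],[[0,0,0],[107,0,2],0.9],[[0,0,0],[107,0,2],0.9]]' 40
python3 -m inch '[[[0,0,0],[-50,0,0],0.9],[[0,0,0],[-110,0,0],0.9],[[0,0,0],[-170,0,0],0.9],[[0,0,0],[-190,0,0],0.9]]'
python3 - <<'E'
from h import *
plan(639.8,40.4,100,10.1)
E
```

```text
clock: 8.48
position: [0.346, 0.2972, 0.0153]
ee_rot: [-0.245, 0.663, 0.246, 0.663]
ft_force: [0.2, -0.9, 6.3]
grip_width: 0.359
clock: 8.98
position: [0.347, 0.2985, 0.2103]
ee_rot: [-0.246, 0.66, 0.246, 0.666]
ft_force: [0.0, -0.1, -1.5]
grip_width: 0.353
cur p [347.  298.5 210.3] jaw 40.7 tilt 0.48 q7 -0.11 grip 0.353 F [ 0.  -0.1 -1.5] t 8.975
  jaw 10.1 turn [30.6  0.5  0. ] shift [ 112. -386.   53.] wrist rel base 6
  jaw 190.1 turn [-149.4   -0.     0.6] shift [ 112. -386.   53.] wrist rel base 186
```

```bash
python3 -m inch '[[[5,0.5,0],[0,-55,7],0.9],[[10,0.5,0],[0,-110,14],0.9],[[15,0.5,0],[0,-165,21],0.9],[[20,0.5,0],[0,-220,28],0.9],[[25,0.5,0],[0,-275,36],0.9],[[30,0.5,0],[0,-330,44],0.9],[[30.6,0.5,0],[20,-380,52],0.9],[[30.6,0.5,0],[75,-386,53],0.9],[[30.6,0.5,0],[112,-386,53],0.9],[[30.6,0.5,0],[112,-386,53],0.9]]'
python3 - <<'E'
from h import *
o=readout.get_obs();plan(639.8,40.4,22,10.1,o);c=camera('wrist');save(c,'w5')
E
```

```text
clock: 10.22
position: [0.6387, 0.04, 0.0994]
ee_rot: [-0.062, 0.705, 0.062, 0.704]
ft_force: [0.3, -0.1, 0.5]
grip_width: 0.358
cur p [638.7  40.   99.4] jaw 10.0 tilt 0.14 q7 -0.23 grip 0.358 F [ 0.3 -0.1  0.5] t 10.225
  jaw -169.9 turn [179.9  -0.    0.2] shift [77.  0.  1.] wrist rel base -174
  jaw 10.1 turn [-0.1 -0.1 -0. ] shift [77.  0.  1.] wrist rel base 6
  jaw 190.1 turn [179.9  -0.    0.2] shift [77.  0.  1.] wrist rel base 186
```

View pics/w5.png

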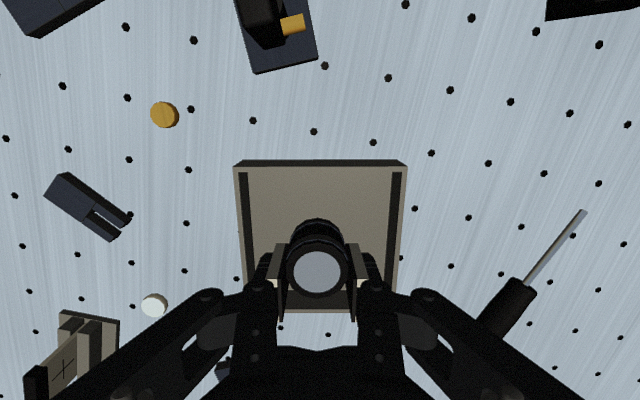

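Tube_a is held over the free half of the bin. Lowering it.

```bash
python3 -m inch '[[[0,0,0],[40,0,1],0.9],[[0,0,0],[65,0,1],0.9],[[0,0,0],[74,0,1],0.9],[[0,0,0],[77,0,1],0.9],[[0,0,0],[79,0,1],0.9],[[0,0,0],[81,0,1],0.9],[[0,0,0],[81,0,1],0.9]]'
```

```text
clock: 11.15
position: [0.6411, 0.0407, 0.0209]
ee_rot: [-0.062, 0.704, 0.062, 0.705]
ft_force: [-0.4, 0.2, -0.5]
grip_width: 0.359
```

```bash
python3 -m inch '[[[0,0,0],[1.5,0,0],0.9],[[0,0,0],[3,0,0],0.9],[[0,0,0],[3,0,0],0.9]]'
```

```text
clock: 11.52
position: [0.6414, 0.0407, 0.0193]
ee_rot: [-0.062, 0.704, 0.062, 0.705]
ft_force: [-5.8, -2.6, 13.0]
grip_width: 0.355
```

```bash
python3 -m inch '[[[0,0,0],[-0.5,0,0],0.62],[[0,0,0],[-0.5,0,0],0.5],[[0,0,0],[-0.5,0,0],0.45],[[0,0,0],[-0.5,0,0],0.45],[[0,0,0],[-60,0,0],0.45],[[0,0,0],[-120,0,0],0.45],[[0,0,0],[-180,0,0],0.45],[[0,0,0],[-185,0,0],0.45]]'
python3 - <<'E'
from h import *
o=readout.get_obs();c=camera('wrist');save(c,'w6')
plan(439.2,3.4,100,57.2,o)
E
```

```text
clock: 12.52
position: [0.6431, 0.0417, 0.2095]
ee_rot: [-0.062, 0.701, 0.062, 0.708]
ft_force: [0.1, 0.5, -0.3]
grip_width: 0.55
cur p [643.1  41.7 209.5] jaw 10.1 tilt 0.53 q7 -0.19 grip 0.550 F [ 0.1  0.5 -0.3] t 12.525
  jaw -122.8 turn [132.9   0.4  -0.6] shift [ 108.   -2. -208.] wrist rel base -123
  jaw 57.2 turn [-47.1   0.5   0.3] shift [ 108.   -2. -208.] wrist rel base 57
```

View pics/w6.png

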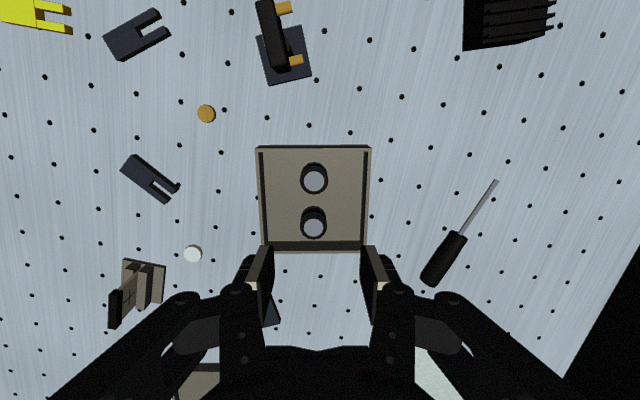

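Both tubes stand in the bin at (314,178) and (313,222). Next is fork at (443,1).

```bash
python3 -m inch '[[[-10,0.5,0.3],[0,0,-50],0.45],[[-20,0.5,0.3],[20,-1,-100],0.45],[[-30,0.5,0.3],[60,-2,-150],0.45],[[-40,0.5,0.3],[90,-2,-208],0.45],[[-47.1,0.5,0.3],[108,-2,-208],0.45],[[-47.1,0.5,0.3],[108,-2,-208],0.45],[[-47.1,0.5,0.3],[108,-2,-208],0.45]]' 50
python3 - <<'E'
from h import *
o=readout.get_obs();c=camera('wrist');save(c,'w7');W=cloud(c,o)
m=(np.linalg.norm(W[...,:2]-[.4426,.0012],axis=-1)<.045)&(W[...,2]>.007)&(W[...,2]<.03)
P=W[m];print(len(P),np.median(P[:,2]),cv2.minAreaRect((P[:,:2]*1000).astype(np.float32)))
plan(439.2,3.4,3,57.2,o)
E
```

```text
clock: 13.45
position: [0.4391, 0.0033, 0.0984]
ee_rot: [-0.337, 0.622, 0.338, 0.62]
ft_force: [-0.3, -0.2, -0.0]
grip_width: 0.551
1850 0.011042008018521274 ((443.4048156738281, 2.2065200805664062), (25.989665985107422, 64.59831237792969), 57.0484504699707)
cur p [439.1   3.3  98.4] jaw 57.0 tilt 0.19 q7 0.76 grip 0.551 F [-0.3 -0.2 -0. ] t 13.45
  jaw -122.8 turn [179.8  -0.3   0.2] shift [95. -0.  0.] wrist rel base -123
  jaw 57.2 turn [-0.2 -0.1 -0.2] shift [95. -0.  0.] wrist rel base 57
  jaw 237.2 turn [179.8  -0.3   0.2] shift [95. -0.  0.] wrist rel base 237
```

View pics/w7.png

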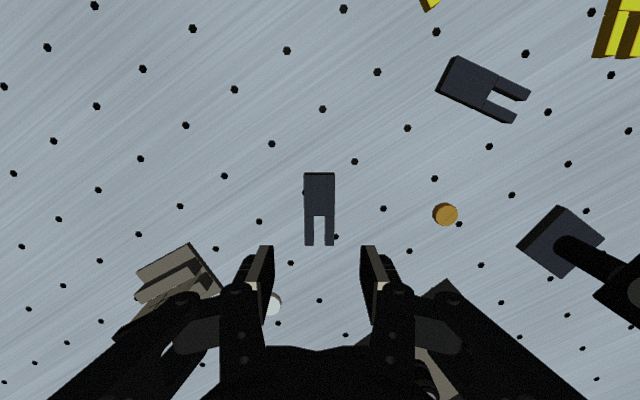

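The fork is centred at (319,210) between the fingers and aligned with them. Descending and gripping.

```bash
python3 -m inch '[[[0,0,0],[55,0,0],0.5],[[0,0,0],[85,0,0],0.5],[[0,0,0],[93,0,0],0.5],[[0,0,0],[93,0,0],0.5],[[0,0,0],[93,0,0],0.9],[[0,0,0],[93,0,0],0.9],[[0,0,0],[93,0,0],0.9],[[0,0,0],[93,0,0],0.9]]' 50
```

```text
clock: 14.5
position: [0.4404, 0.0035, 0.0071]
ee_rot: [-0.338, 0.622, 0.337, 0.621]
ft_force: [-1.8, 0.3, 6.3]
grip_width: 0.284
```

```bash
python3 -m inch '[[[0,0,0],[-40,0,0],0.9],[[0,0,0],[-100,0,0],0.9],[[0,0,0],[-160,0,0],0.9],[[0,0,0],[-175,0,0],0.9]]'
python3 - <<'E'
from h import *
o=readout.get_obs();c=camera('wrist');save(c,'w8')
plan(601.9,-322,100,8.8,o)
E
```

```text
clock: 15.0
position: [0.4424, 0.0037, 0.1863]
ee_rot: [-0.34, 0.62, 0.335, 0.623]
ft_force: [-0.2, -0.8, -1.1]
grip_width: 0.277
cur p [442.4   3.7 186.3] jaw 57.0 tilt 0.41 q7 0.90 grip 0.277 F [-0.2 -0.8 -1.1] t 15.0
  jaw 8.8 turn [48.2  0.2  0.4] shift [  88. -311. -186.] wrist rel base 37
  jaw 188.8 turn [-131.8   -0.5    0.2] shift [  88. -311. -186.] wrist rel base 217
```

View pics/w8.png

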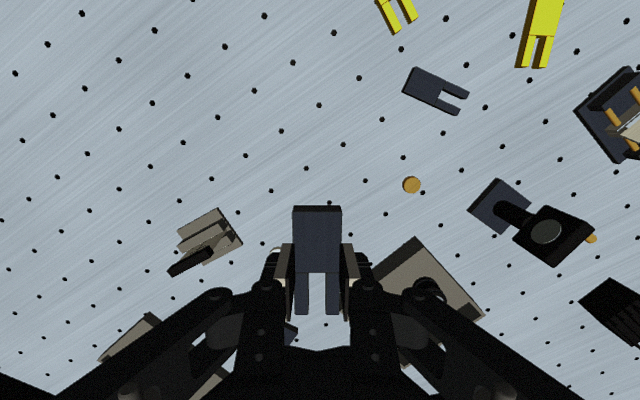

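The fork is held flat at (317,240). Moving it over the tray.

```bash
python3 -m inch '[[[8,0.2,0.4],[0,-50,-30],0.9],[[16,0.2,0.4],[0,-100,-60],0.9],[[24,0.2,0.4],[0,-150,-90],0.9],[[32,0.2,0.4],[0,-200,-120],0.9],[[40,0.2,0.4],[0,-255,-152],0.9],[[48.2,0.2,0.4],[20,-300,-180],0.9],[[48.2,0.2,0.4],[70,-311,-186],0.9],[[48.2,0.2,0.4],[88,-311,-186],0.9],[[48.2,0.2,0.4],[88,-311,-186],0.9],[[48.2,0.2,0.4],[88,-311,-186],0.9]]'
python3 - <<'E'
from h import *
o=readout.get_obs();plan(601.9,-322,14,8.8,o);c=camera('wrist');save(c,'w9')
W=cloud(c,o);m=(np.linalg.norm(W[...,:2]-[.602,-.326],axis=-1)<.06)&(W[...,2]>.045)
P=W[m];print(len(P), np.percentile(P[:,2],[5,50,95]))
E
```

```text
clock: 16.3
position: [0.6032, -0.3214, 0.1023]
ee_rot: [-0.055, 0.705, 0.054, 0.705]
ft_force: [0.2, 0.4, 0.1]
grip_width: 0.283
cur p [ 603.2 -321.4  102.3] jaw 8.9 tilt 0.08 q7 0.32 grip 0.283 F [0.2 0.4 0.1] t 16.3
  jaw -171.2 turn [-1.799e+02 -1.000e-01  1.000e-01] shift [88. -0. -1.] wrist rel base -143
  jaw 8.8 turn [0.1 0.1 0.1] shift [88. -0. -1.] wrist rel base 37
  jaw 188.8 turn [-1.799e+02 -1.000e-01  1.000e-01] shift [88. -0. -1.] wrist rel base 217
42650 [0.10592618 0.17374498 0.19331449]
```

View pics/w9.png

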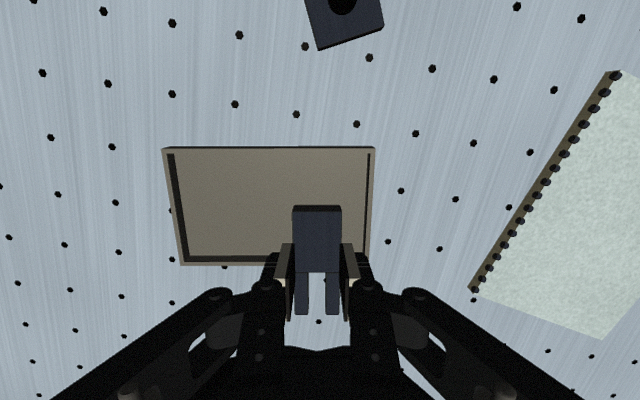

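```bash
python3 -m inch '[[[0,0,0],[45,0,-1],0.9],[[0,0,0],[80,0,-1],0.9],[[0,0,0],[87,0,-1],0.9],[[0,0,0],[89,0,-1],0.9],[[0,0,0],[91,0,-1],0.9],[[0,0,0],[92,0,-1],0.9],[[0,0,0],[92,0,-1],0.9]]'
```

```text
clock: 17.23
position: [0.6028, -0.3223, 0.0113]
ee_rot: [-0.055, 0.704, 0.054, 0.706]
ft_force: [0.2, -0.2, 1.7]
grip_width: 0.28
```

```bash
python3 -m inch '[[[0,0,0],[1,0,0],0.68],[[0,0,0],[1,0,0],0.6],[[0,0,0],[0,0,0],0.55],[[0,0,0],[0,0,0],0.55],[[0,0,0],[-60,0,0],0.55],[[0,0,0],[-120,0,0],0.5],[[0,0,0],[-180,0,0],0.5],[[0,0,0],[-185,0,0],0.5]]'
python3 - <<'E'
from h import *
o=readout.get_obs();c=camera('wrist');save(c,'w10')
plan(425.9,155.1,100,-55.2,o)
E
```

```text
clock: 18.23
position: [0.6045, -0.3222, 0.202]
ee_rot: [-0.057, 0.702, 0.052, 0.708]
ft_force: [0.7, 0.1, -0.8]
grip_width: 0.501
cur p [ 604.5 -322.2  202. ] jaw 8.8 tilt 0.65 q7 0.35 grip 0.501 F [ 0.7  0.1 -0.8] t 18.225
  jaw -55.2 turn [64.   0.7  0.1] shift [  98.  500. -104.] wrist rel base -75
  jaw 124.8 turn [-1.16e+02 -1.00e-01  8.00e-01] shift [  98.  500. -104.] wrist rel base 105
```

View pics/w10.png

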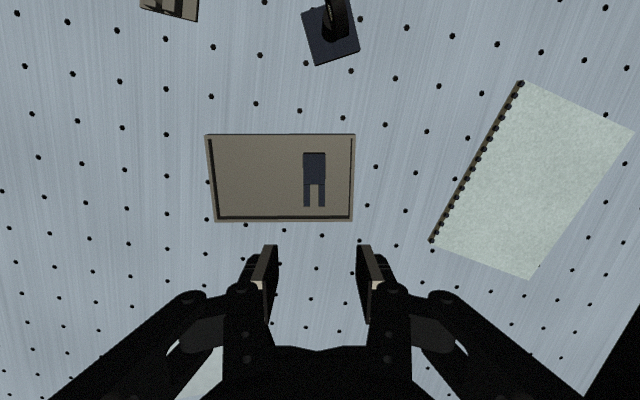

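The first fork lies flat in the tray at (314,180), in the right half of this view. Next is the second fork.

```bash
python3 -m inch '[[[8,0.7,0.1],[0,55,-11],0.5],[[16,0.7,0.1],[0,110,-23],0.5],[[24,0.7,0.1],[0,165,-34],0.5],[[32,0.7,0.1],[0,220,-46],0.5],[[40,0.7,0.1],[0,275,-57],0.5],[[48,0.7,0.1],[0,330,-68],0.5],[[56,0.7,0.1],[5,385,-80],0.5],[[64,0.7,0.1],[20,440,-91],0.5],[[64,0.7,0.1],[60,495,-103],0.5],[[64,0.7,0.1],[98,500,-104],0.5]]'
python3 -m inch '[[[0,0,0],[5,0,0],0.5],[[0,0,0],[5,0,0],0.5]]'
python3 - <<'E'
from h import *
o=readout.get_obs();c=camera('wrist');save(c,'w11');W=cloud(c,o)
m=(np.linalg.norm(W[...,:2]-[.4292,.1574],axis=-1)<.045)&(W[...,2]>.007)&(W[...,2]<.03)
P=W[m];print(len(P),np.median(P[:,2]),cv2.minAreaRect((P[:,:2]*1000).astype(np.float32)))
plan(425.9,155.1,5,-55.2,o)
E
```

```text
clock: 19.52
position: [0.4229, 0.1581, 0.0969]
ee_rot: [0.326, 0.629, -0.326, 0.626]
ft_force: [2.4, -1.6, 0.3]
grip_width: 0.503
clock: 19.77
position: [0.4228, 0.1577, 0.092]
ee_rot: [0.326, 0.629, -0.326, 0.626]
ft_force: [0.1, 0.1, 0.5]
grip_width: 0.501
1969 0.011007759202183026 ((430.8692932128906, 159.18972778320312), (63.71504592895508, 25.891883850097656), 34.434959411621094)
cur p [422.8 157.7  92. ] jaw -54.9 tilt 0.27 q7 -1.56 grip 0.501 F [0.1 0.1 0.5] t 19.775
  jaw -235.2 turn [-179.7   -0.2   -0.4] shift [87.  1.  4.] wrist rel base -255
  jaw -55.2 turn [ 0.3 -0.2  0.1] shift [87.  1.  4.] wrist rel base -75
  jaw 124.8 turn [-179.7   -0.2   -0.4] shift [87.  1.  4.] wrist rel base 105
```

View pics/w11.png

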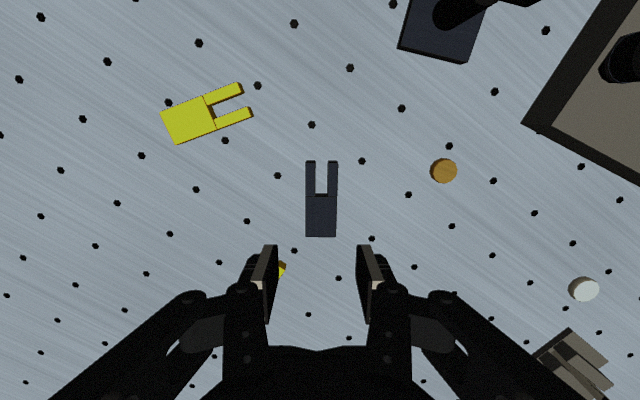

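```bash
python3 -m inch '[[[0,0,0],[50,2,3],0.5],[[0,0,0],[78,2,3],0.5],[[0,0,0],[86,2,3],0.5],[[0,0,0],[86,2,3],0.5],[[0,0,0],[86,2,3],0.9],[[0,0,0],[86,2,3],0.9],[[0,0,0],[86,2,3],0.9],[[0,0,0],[86,2,3],0.9]]' 50
python3 -m inch '[[[0,0,0],[-40,0,0],0.9],[[0,0,0],[-100,0,0],0.9],[[0,0,0],[-160,0,0],0.9],[[0,0,0],[-190,0,0],0.9]]'
python3 - <<'E'
from h import *
o=readout.get_obs();c=camera('wrist');save(c,'w12')
a=np.radians(8.8);t=np.array([564.9,-331.8])-38*np.array([np.cos(a),np.sin(a)])-4*np.array([-np.sin(a),np.cos(a)]);print(t)
plan(t[0],t[1],100,8.8,o)
E
```

```text
clock: 20.82
position: [0.4279, 0.1566, 0.0083]
ee_rot: [0.327, 0.628, -0.326, 0.627]
ft_force: [-3.2, -1.8, 8.2]
grip_width: 0.282
clock: 21.32
position: [0.4288, 0.157, 0.2023]
ee_rot: [0.328, 0.626, -0.325, 0.629]
ft_force: [0.3, 0.0, -2.2]
grip_width: 0.276
[ 527.95926485 -341.5663753 ]
cur p [428.8 157.  202.3] jaw -55.0 tilt 0.32 q7 -1.42 grip 0.276 F [ 0.3  0.  -2.2] t 21.325
  jaw -171.2 turn [116.2  -0.2  -0.3] shift [ 102. -206.  465.] wrist rel base -138
  jaw 8.8 turn [-63.8   0.3  -0.2] shift [ 102. -206.  465.] wrist rel base 42
```

View pics/w12.png

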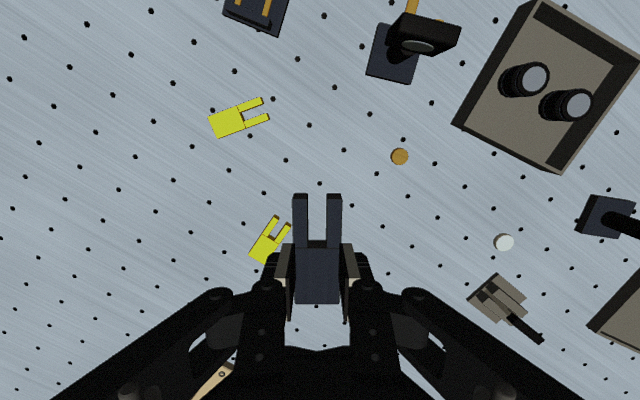

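The second fork is held level. Moving it to the other half of the tray.

```bash
python3 -m inch '[[[-8,0.3,-0.2],[0,-23,52],0.9],[[-16,0.3,-0.2],[0,-46,104],0.9],[[-24,0.3,-0.2],[0,-69,156],0.9],[[-32,0.3,-0.2],[0,-92,208],0.9],[[-40,0.3,-0.2],[0,-115,260],0.9],[[-48,0.3,-0.2],[0,-138,312],0.9],[[-56,0.3,-0.2],[0,-161,364],0.9],[[-63.8,0.3,-0.2],[10,-184,416],0.9],[[-63.8,0.3,-0.2],[50,-204,460],0.9],[[-63.8,0.3,-0.2],[90,-206,465],0.9]]'
python3 -m inch '[[[0,0,0],[1,0,0],0.9],[[0,0,0],[1,0,0],0.9]]'
python3 - <<'E'
from h import *
o=readout.get_obs();plan(528,-341.6,13,8.8,o);c=camera('wrist');save(c,'w13')
E
```

```text
clock: 22.62
position: [0.5283, -0.3459, 0.1137]
ee_rot: [-0.053, 0.704, 0.052, 0.706]
ft_force: [0.0, 0.8, -0.6]
grip_width: 0.28
clock: 22.88
position: [0.5291, -0.3459, 0.1147]
ee_rot: [-0.053, 0.703, 0.052, 0.707]
ft_force: [0.1, 1.3, -1.1]
grip_width: 0.28
cur p [ 529.1 -345.9  114.7] jaw 8.6 tilt 0.29 q7 0.45 grip 0.280 F [ 0.1  1.3 -1.1] t 22.875
  jaw -171.2 turn [179.8   0.2  -0.4] shift [102.   5.  -1.] wrist rel base -138
  jaw 8.8 turn [-0.2  0.3  0.1] shift [102.   5.  -1.] wrist rel base 42
  jaw 188.8 turn [179.8   0.2  -0.4] shift [102.   5.  -1.] wrist rel base 222
```

View pics/w13.png

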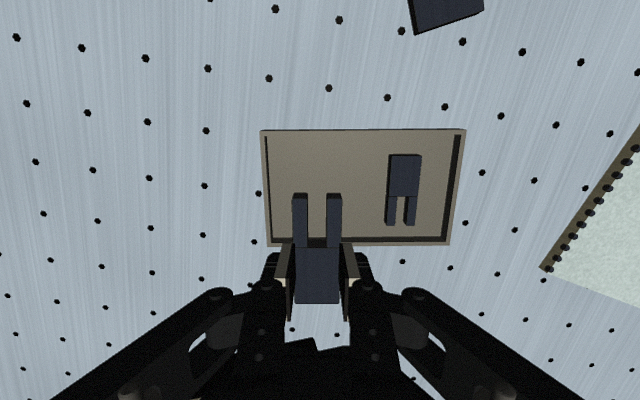

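```bash
python3 -m inch '[[[0,0.3,0],[50,5,-1],0.9],[[0,0.3,0],[90,5,-1],0.9],[[0,0.3,0],[97,5,-1],0.9],[[0,0.3,0],[100,5,-1],0.9],[[0,0.3,0],[102,5,-1],0.9],[[0,0.3,0],[103,5,-1],0.9],[[0,0.3,0],[103,5,-1],0.9]]'
```

```text
clock: 23.8
position: [0.5285, -0.3414, 0.0128]
ee_rot: [-0.054, 0.705, 0.052, 0.705]
ft_force: [-0.5, 0.3, -1.2]
grip_width: 0.273
```

```bash
python3 -m inch '[[[0,0,0],[1.5,0,0],0.9],[[0,0,0],[1.5,0,0],0.68],[[0,0,0],[1,0,0],0.6],[[0,0,0],[1,0,0],0.55],[[0,0,0],[-60,0,0],0.55],[[0,0,0],[-120,0,0],0.5],[[0,0,0],[-180,0,0],0.5],[[0,0,0],[-185,0,0],0.5]]'
python3 - <<'E'
from h import *
o=readout.get_obs();c=camera('wrist');save(c,'w14')
plan(431.3,-148.8,130,-4.3,o)
E
```

```text
clock: 24.8
position: [0.5305, -0.3414, 0.2031]
ee_rot: [-0.056, 0.703, 0.05, 0.708]
ft_force: [-0.2, 0.1, -0.6]
grip_width: 0.499
cur p [ 530.5 -341.4  203.1] jaw 8.6 tilt 0.63 q7 0.47 grip 0.499 F [-0.2  0.1 -0.6] t 24.8
  jaw -4.3 turn [12.9  0.4  0.5] shift [ 71. 206. -70.] wrist rel base 15
  jaw 175.7 turn [-167.1   -0.7    0.6] shift [ 71. 206. -70.] wrist rel base 195
```

View pics/w14.png

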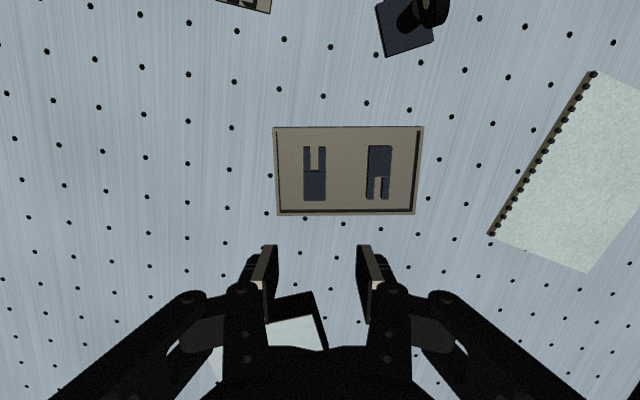

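Both forks lie flat side by side in the tray, at (314,173) and (379,172). Next is the plate.

```bash
python3 -m inch '[[[4,0.4,0.5],[0,50,-17],0.5],[[8,0.4,0.5],[0,100,-34],0.5],[[12,0.4,0.5],[0,150,-51],0.5],[[12.9,0.4,0.5],[40,200,-68],0.5],[[12.9,0.4,0.5],[70,206,-70],0.5],[[12.9,0.4,0.5],[70,206,-70],0.5],[[12.9,0.4,0.5],[70,206,-70],0.5]]'
python3 - <<'E'
from h import *
o=readout.get_obs();c=camera('wrist');save(c,'w15');W=cloud(c,o)
m=(np.linalg.norm(W[...,:2]-[.4313,-.1488],axis=-1)<.05)&(W[...,2]>.062)&(W[...,2]<.075)
P=W[m];print(len(P),np.median(P[:,2]),cv2.minAreaRect((P[:,:2]*1000).astype(np.float32)))
plan(431.3,-148.8,43,-4.3,o)
E
```

```text
clock: 25.72
position: [0.4304, -0.1491, 0.1296]
ee_rot: [0.028, 0.707, -0.026, 0.706]
ft_force: [-0.2, -0.9, -0.1]
grip_width: 0.502
835 0.06696608798427067 ((432.12664794921875, -147.87472534179688), (50.09019470214844, 9.875707626342773), 86.06501770019531)
cur p [ 430.4 -149.1  129.6] jaw -4.4 tilt 0.19 q7 0.10 grip 0.502 F [-0.2 -0.9 -0.1] t 25.725
  jaw -184.3 turn [179.9  -0.2   0.2] shift [87.  0.  1.] wrist rel base -165
  jaw -4.3 turn [-0.1 -0.1 -0.1] shift [87.  0.  1.] wrist rel base 15
  jaw 175.7 turn [179.9  -0.2   0.2] shift [87.  0.  1.] wrist rel base 195
```

View pics/w15.png

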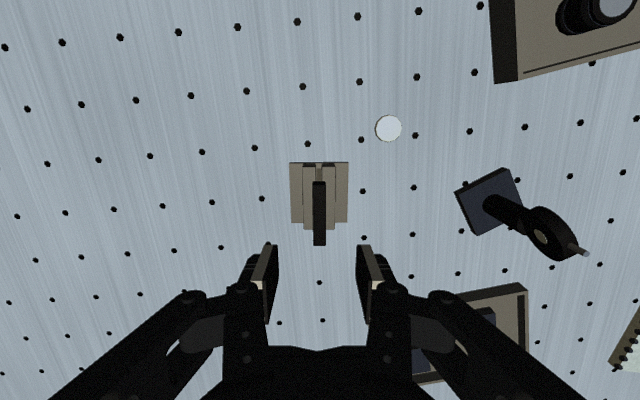

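```bash
python3 -m inch '[[[0,0,0],[45,0.7,1.5],0.5],[[0,0,0],[80,0.7,1.5],0.5],[[0,0,0],[87,0.7,1.5],0.5],[[0,0,0],[87,0.7,1.5],0.5],[[0,0,0],[87,0.7,1.5],0.95],[[0,0,0],[87,0.7,1.5],0.95],[[0,0,0],[87,0.7,1.5],0.95],[[0,0,0],[87,0.7,1.5],0.95],[[0,0,0],[87,0.7,1.5],0.95]]' 80
```

```text
clock: 26.9
position: [0.4331, -0.1489, 0.0443]
ee_rot: [0.027, 0.706, -0.027, 0.707]
ft_force: [-1.7, 0.7, 8.0]
grip_width: 0.098
```

```bash
python3 -m inch '[[[0,0,0],[-30,0,0],0.95],[[0,0,0],[-70,0,0],0.95],[[0,0,0],[-120,0,0],0.95],[[0,0,0],[-160,0,0],0.95],[[0,0,0],[-160,0,0],0.95],[[0,0,0],[-160,0,0],0.95]]'
python3 - <<'E'
from h import *
o=readout.get_obs();c=camera('wrist');save(c,'w16');c=camera('side');save(c,'s16')
plan(562.1,315.6,190,15.1,o)
E
```

```text
clock: 27.65
position: [0.4327, -0.1491, 0.204]
ee_rot: [0.027, 0.706, -0.027, 0.707]
ft_force: [-0.3, 0.3, -1.3]
grip_width: 0.097
cur p [ 432.7 -149.1  204. ] jaw -4.4 tilt 0.03 q7 0.15 grip 0.097 F [-0.3  0.3 -1.3] t 27.65
  jaw -164.9 turn [160.5  -0.   -0. ] shift [ 14. 473.  93.] wrist rel base -194
  jaw 15.1 turn [-19.5   0.   -0. ] shift [ 14. 473.  93.] wrist rel base -14
```

View pics/w16.png

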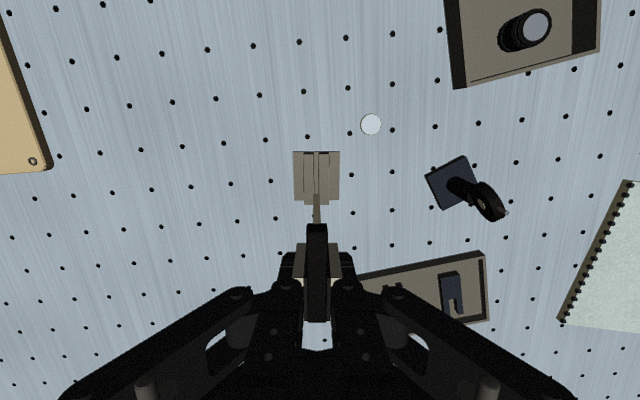

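View pics/s16.png

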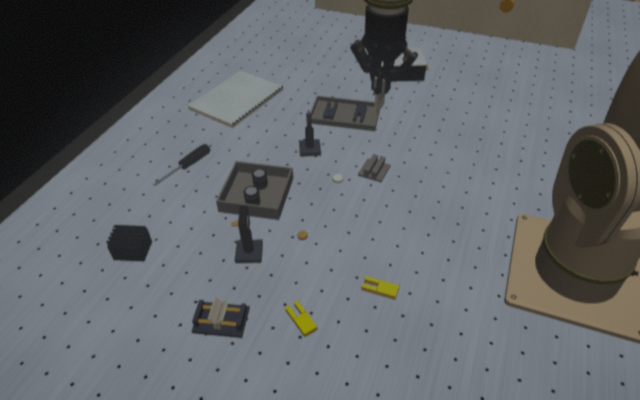

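The plate is held upright, gripped on the bar at (317,270). I'll go to a viewpoint short of the clip to measure it again.

```bash
python3 - <<'E'
from h import *
plan(583,238,200,15.1)
E
python3 -m inch '[[[-3,0,0],[0,55,17],0.95],[[-6,0,0],[0,110,34],0.95],[[-9,0,0],[0,165,51],0.95],[[-12,0,0],[0,220,68],0.95],[[-15,0,0],[0,275,85],0.95],[[-18,0,0],[2,330,102],0.95],[[-19.5,0,0],[4,374,121],0.95],[[-19.5,0,0],[4,374,121],0.95],[[-19.5,0,0],[4,374,121],0.95],[[-19.5,0,0],[4,374,121],0.95]]'
python3 - <<'E'
from h import *
o=readout.get_obs();c=camera('wrist');save(c,'w17');W=cloud(c,o)
np.save('/tmp/W17.npy',W)
d=np.linalg.norm(W[...,:2]-[.562,.3155],axis=-1)
for lo,hi in((.005,.06),(.02,.06),(.032,.06)):
  P=W[(d<.058)&(W[...,2]>lo)&(W[...,2]<hi)]
  print(lo,len(P),P[:,2].max(),cv2.minAreaRect((P[:,:2]*1000).astype(np.float32)))
plan(562,315.5,100,15.1,o)
E
```

```text
cur p [ 432.4 -148.9  203.3] jaw -4.4 tilt 0.11 q7 0.15 grip 0.101 F [-0.3  0.  -0.1] t 27.75
  jaw -164.9 turn [ 1.605e+02 -1.000e-01  1.000e-01] shift [  4. 397. 121.] wrist rel base -187
  jaw 15.1 turn [-19.5  -0.   -0.1] shift [  4. 397. 121.] wrist rel base -7
clock: 29.0
position: [0.5817, 0.2131, 0.1996]
ee_rot: [-0.092, 0.701, 0.093, 0.701]
ft_force: [0.5, -0.2, -0.0]
grip_width: 0.103
0.005 4748 0.0377553600270607 ((563.5806884765625, 317.4786071777344), (85.69708251953125, 59.7108039855957), 13.946950912475586)
0.02 1929 0.0377553600270607 ((563.76025390625, 317.3782653808594), (82.03346252441406, 44.00587844848633), 14.994938850402832)
0.032 505 0.0377553600270607 ((563.9789428710938, 317.46923828125), (24.891265869140625, 44.008548736572266), 14.82247257232666)
cur p [581.7 213.1 199.6] jaw 15.0 tilt 0.07 q7 -0.44 grip 0.103 F [ 0.5 -0.2 -0. ] t 29.0
  jaw -164.9 turn [ 1.799e+02 -1.000e-01  1.000e-01] shift [100. 104.   8.] wrist rel base -194
  jaw 15.1 turn [-0.1 -0.1 -0. ] shift [100. 104.   8.] wrist rel base -14
  jaw 195.1 turn [ 1.799e+02 -1.000e-01  1.000e-01] shift [100. 104.   8.] wrist rel base 166
```

View pics/w17.png

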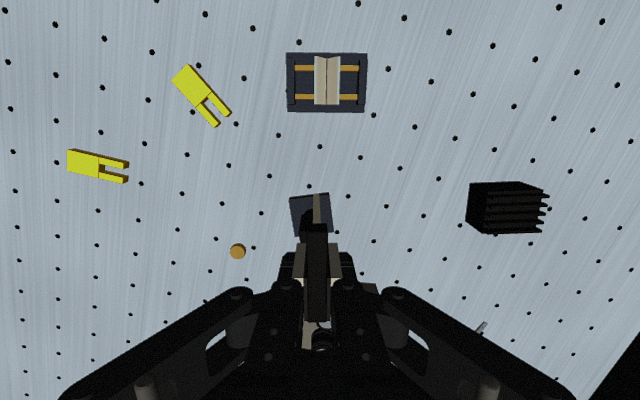

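The clip is at (327,80) in this view. The wrist estimate is (563.8, 317.4) with yaw 15°, within 2 mm of the top view. Moving above it.

```bash
python3 -m inch '[[[0,0,0],[20,50,5],0.95],[[0,0,0],[50,100,9],0.95],[[0,0,0],[85,105,10],0.95],[[0,0,0],[100,105,10],0.95],[[0,0,0],[100,105,10],0.95],[[0,0,0],[100,105,10],0.95]]' 100
python3 - <<'E'
from h import *
o=readout.get_obs();c=camera('wrist');save(c,'w18');c=camera('side');cv2.imwrite('pics/s18.png',cv2.resize(c['pixels'][200:360,140:340,::-1],(750,600)))
plan(563.6,317.2,78,15,o)
E
```

```text
clock: 29.8
position: [0.5654, 0.3165, 0.1014]
ee_rot: [-0.091, 0.701, 0.092, 0.702]
ft_force: [-0.2, -1.0, -0.8]
grip_width: 0.093
cur p [565.4 316.5 101.4] jaw 14.9 tilt 0.10 q7 -0.66 grip 0.093 F [-0.2 -1.  -0.8] t 29.8
  jaw -165 turn [ 1.799e+02 -1.000e-01 -1.000e-01] shift [23.  1. -2.] wrist rel base -194
  jaw 15 turn [-0.1  0.1 -0.1] shift [23.  1. -2.] wrist rel base -14
  jaw 195 turn [ 1.799e+02 -1.000e-01 -1.000e-01] shift [23.  1. -2.] wrist rel base 166
```

View pics/w18.png

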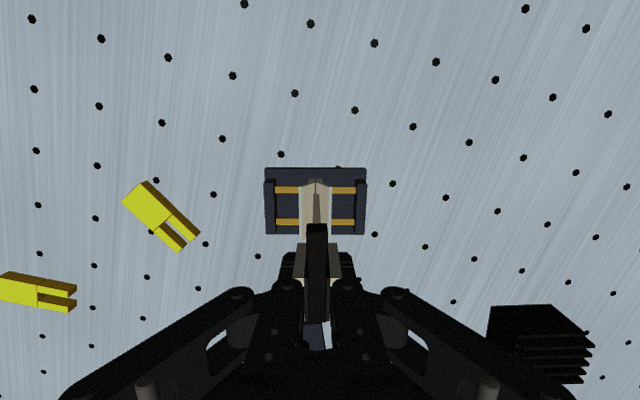

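View pics/s18.png

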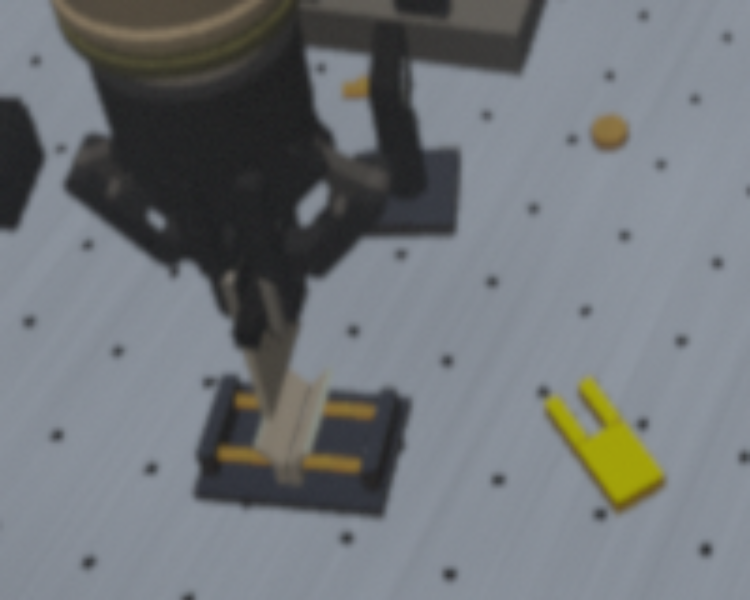

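The plate edge at (317,215) lines up with the slot at (316,190). Descending, then pressing in steps.

```bash
python3 -m inch '[[[0,0,0],[10,1,-1.5],0.95],[[0,0,0],[20,1,-1.5],0.95],[[0,0,0],[23,1,-1.5],0.95],[[0,0,0],[28,1,-1.5],0.95],[[0,0,0],[33,1,-1.5],0.95],[[0,0,0],[36,1,-1.5],0.95]]'
python3 - <<'E'
from h import *
plan(563.6,317.2,46,15)
E
```

```text
clock: 30.65
position: [0.5634, 0.3175, 0.065]
ee_rot: [-0.091, 0.701, 0.092, 0.702]
ft_force: [-0.7, -0.5, -0.5]
grip_width: 0.098
cur p [563.4 317.5  65. ] jaw 14.9 tilt 0.09 q7 -0.68 grip 0.098 F [-0.7 -0.5 -0.5] t 30.65
  jaw -165 turn [ 1.799e+02 -1.000e-01 -1.000e-01] shift [19. -0.  0.] wrist rel base -194
  jaw 15 turn [-0.1  0.1 -0.1] shift [19. -0.  0.] wrist rel base -14
  jaw 195 turn [ 1.799e+02 -1.000e-01 -1.000e-01] shift [19. -0.  0.] wrist rel base 166
```

```bash
python3 -m inch '[[[0,0,0],[3,0,0],0.95],[[0,0,0],[6,0,0],0.95],[[0,0,0],[9,0,0],0.95],[[0,0,0],[12,0,0],0.95],[[0,0,0],[12,0,0],0.95]]'
```

```text
clock: 31.28
position: [0.5634, 0.3176, 0.0527]
ee_rot: [-0.091, 0.701, 0.092, 0.701]
ft_force: [0.9, -0.3, -0.2]
grip_width: 0.091
```

Less resistance than expected so far. I'll look before going on.

Run:
```python
from h import *
o=readout.get_obs();c=camera('wrist');save(c,'w19');c=camera('side');cv2.imwrite('pics/s19.png',cv2.resize(c['pixels'][230:350,150:310,::-1],(800,600),interpolation=cv2.INTER_CUBIC))
print(o['ft_force'],o['position'])
```

```text
[ 0.90945901 -0.34269933 -0.2045308 ] [0.56337525 0.31755867 0.05268334]
```

View pics/w19.png

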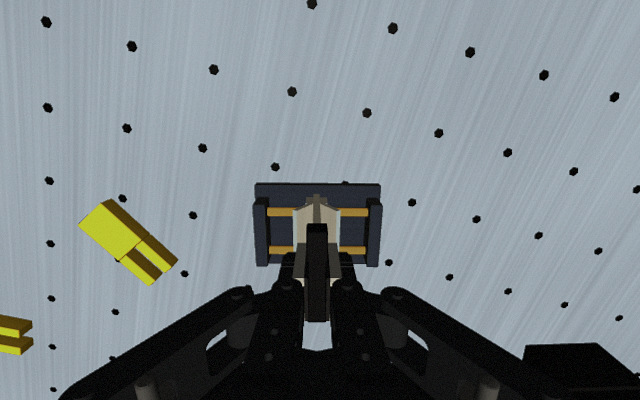

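View pics/s19.png

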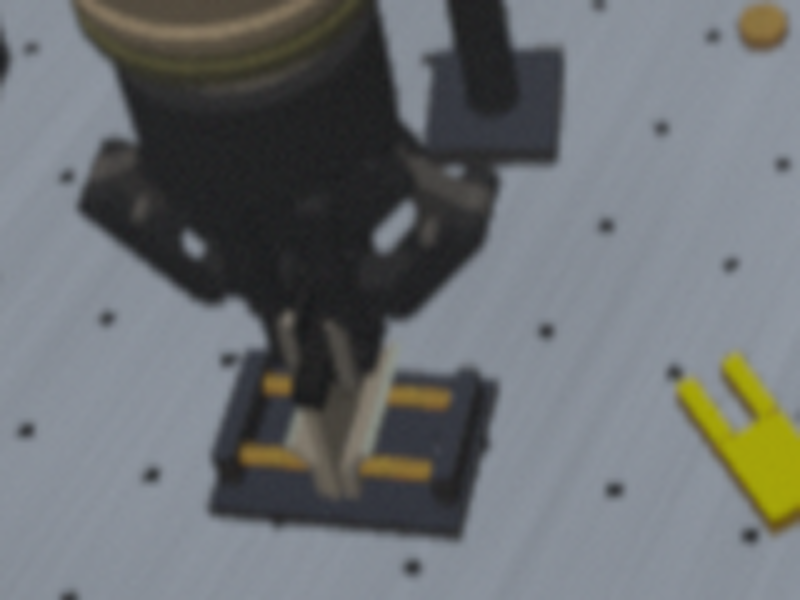

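The plate edge is between the flared lips and parallel to the slot. I'll keep pressing until it bottoms out.

```bash
python3 -m inch '[[[0,0,0],[2,0,0],0.95],[[0,0,0],[4,0,0],0.95],[[0,0,0],[6,0,0],0.95],[[0,0,0],[6,0,0],0.95]]' 120
```

```text
clock: 31.88
position: [0.5634, 0.3174, 0.0466]
ee_rot: [-0.091, 0.701, 0.092, 0.701]
ft_force: [1.1, 0.4, 1.1]
grip_width: 0.086
```

```bash
python3 -m inch '[[[0,0,0],[2,0,0],0.95],[[0,0,0],[4,0,0],0.95],[[0,0,0],[4,0,0],0.95]]'
python3 - <<'E'
from h import *
o=readout.get_obs();print(o['ft_force'],o['position'])
c=camera('side');cv2.imwrite('pics/s20.png',cv2.resize(c['pixels'][260:340,180:287,::-1],(800,600),interpolation=cv2.INTER_CUBIC))
c=camera('wrist');W=cloud(c,o);d=np.linalg.norm(W[...,:2]-[.5634,.3174],axis=-1)
P=W[(d<.04)&(W[...,2]>.05)&(W[...,2]<.09)];print(len(P),np.percentile(P[:,2],[10,50,90]))
save(c,'w20')
E
```

```text
clock: 32.25
position: [0.565, 0.318, 0.0463]
ee_rot: [-0.091, 0.699, 0.092, 0.703]
ft_force: [-5.3, -8.0, 31.3]
grip_width: 0.09
[-5.30330521 -8.0058958  31.3022904 ] [0.5649636  0.31804705 0.04632046]
4373 [0.06008028 0.06927428 0.08541117]
```

View pics/s20.png

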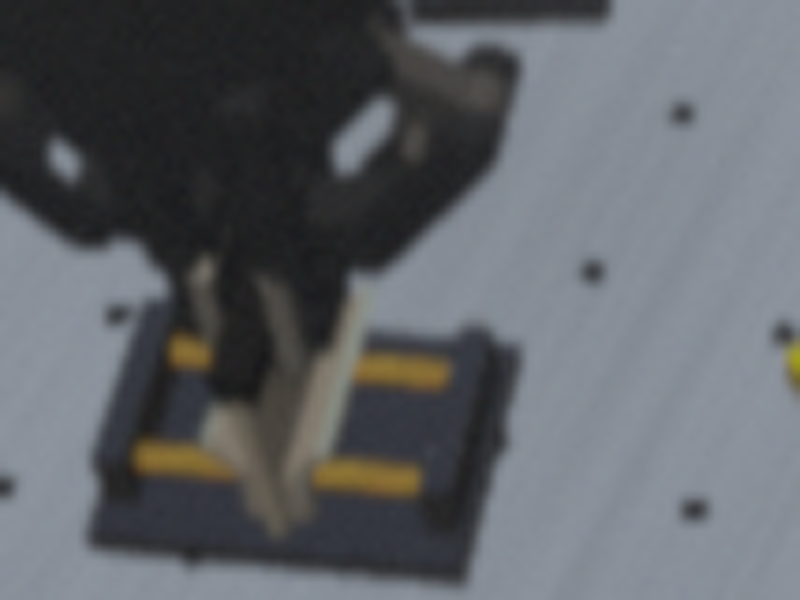

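View pics/w20.png

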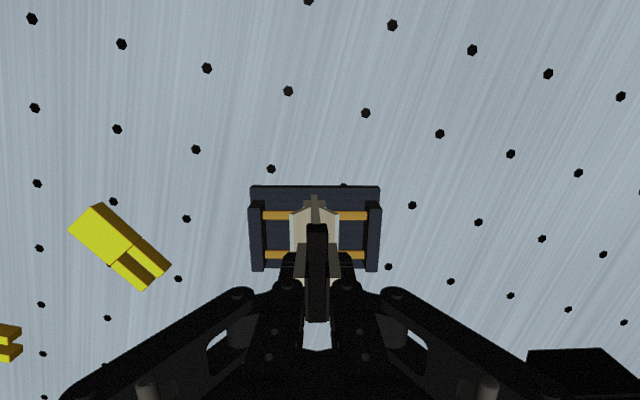

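It hit a hard stop at TCP z = 46.3 mm, exactly the predicted home height, with 31 N. Bar top reads about 69 mm, where 70 is expected. I'll relax the push and release.

```bash
python3 -m inch '[[[0,0.3,0],[0,0,-1],0.95],[[0,0.3,0],[0,0,-1],0.8],[[0,0.3,0],[0,0,-1],0.6],[[0,0.3,0],[0,0,-1],0.5],[[0,0.3,0],[0,0,-1],0.5],[[0,0.3,0],[-10,0,-1],0.5],[[0,0.3,0],[-40,0,-1],0.5],[[0,0.3,0],[-90,0,-1],0.5],[[0,0.3,0],[-150,0,-1],0.5],[[0,0.3,0],[-150,0,-1],0.5]]' 40
python3 - <<'E'
from h import *
plan(583,215,200,15)
E
```

```text
clock: 33.6
position: [0.5647, 0.3195, 0.2024]
ee_rot: [-0.09, 0.699, 0.093, 0.704]
ft_force: [-0.5, 0.3, -1.2]
grip_width: 0.503
cur p [564.7 319.5 202.4] jaw 14.9 tilt 0.48 q7 -0.62 grip 0.503 F [-0.5  0.3 -1.2] t 33.6
  jaw -165 turn [179.9  -0.3  -0.7] shift [   2. -106.   -9.] wrist rel base -185
  jaw 15 turn [-0.1  0.4 -0.2] shift [   2. -106.   -9.] wrist rel base -5
  jaw 195 turn [179.9  -0.3  -0.7] shift [   2. -106.   -9.] wrist rel base 175
```

```bash
python3 -m inch '[[[0,0.4,0],[-15,-50,-5],0.5],[[0,0.4,0],[-20,-106,-9],0.5],[[0,0.4,0],[-20,-106,-9],0.5],[[0,0.4,0],[-20,-106,-9],0.5]]'
python3 - <<'E'
from h import *
o=readout.get_obs();c=camera('wrist');save(c,'w21');W=cloud(c,o)
d=np.linalg.norm(W[...,:2]-[.5635,.317],axis=-1)
f=lambda P:(len(P),P[:,2].max(),np.median(P[:,2]),cv2.minAreaRect((P[:,:2]*1000).astype(np.float32)))
print('bar',f(W[(d<.05)&(W[...,2]>.06)&(W[...,2]<.09)]))
print('blade+bar',[ (lo,f(W[(d<.05)&(W[...,2]>lo)&(W[...,2]<lo+.006)])[0]) for lo in (.04,.046,.052,.058,.064,.07)])
print('base',f(W[(d<.058)&(W[...,2]>.005)&(W[...,2]<.05)]))
c=camera('top');save(c,'t21');W=cloud(c);print('mirror/top')
for n,p,lo in (('bar',(.563,.316),.055),('mirror',(.586,.165),.006)):
  d=np.linalg.norm(W[...,:2]-p,axis=-1);P=W[(d<.05)&(W[...,2]>lo)&(W[...,2]<.11)]
  if len(P)>5: print(n,f(P))
E
```

```text
clock: 34.1
position: [0.5828, 0.2149, 0.2219]
ee_rot: [-0.09, 0.701, 0.093, 0.701]
ft_force: [0.2, 0.3, -0.6]
grip_width: 0.496
bar (590, np.float64(0.07224759390645169), np.float64(0.06956192956105725), ((563.9659423828125, 317.9511413574219), (9.547653198242188, 49.369361877441406), 15.031494140625))Traceback (most recent call last):
  File "<stdin>", line 6, in <module>
  File "<stdin>", line 4, in <lambda>
    return umr_maximum(a, axis, None, out, keepdims, initial, where)
ValueError: zero-size array to reduction operation maximum which has no identity
```

View pics/w21.png

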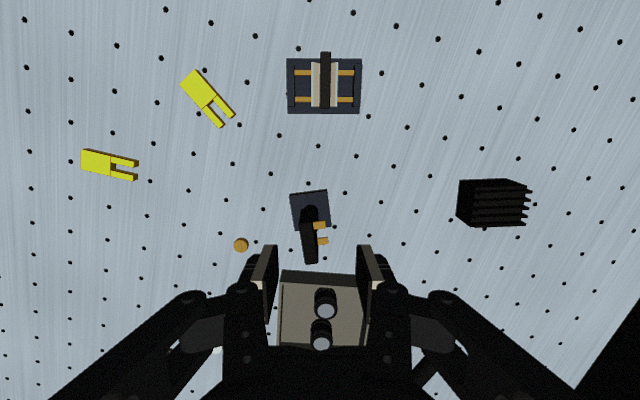

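The bar sits over the slot at (325,80), centred within 1 mm and at 15.0°. Its top reads 69.6 mm, against 70 when home. I'll move the arm aside for a full check.

```bash
python3 -m inch '[[[0,0,0],[-20,-60,-20],0.5],[[0,0,0],[-40,-115,-40],0.5],[[0,0,0],[-60,-170,-60],0.5],[[0,0,0],[-60,-225,-90],0.5],[[0,0,0],[-60,-225,-120],0.5],[[0,0,0],[-60,-225,-160],0.5],[[0,0,0],[-60,-225,-160],0.5],[[0,0,0],[-60,-225,-160],0.5]]'
python3 - <<'E'
from h import *
f=lambda P:(len(P),np.percentile(P[:,2],[50,98]).round(4),cv2.minAreaRect((P[:,:2]*1000).astype(np.float32))) if len(P)>4 else len(P)
for cam in('top','side'):
  c=camera(cam);save(c,cam+'22');W=cloud(c)
  for n,p,r,lo,hi in (('bar',(.563,.316),.05,.055,.09),('mirror',(.586,.165),.05,.006,.13),('tubes1',(.640,.040),.028,.03,.06),('tubes2',(.6496,-.0148),.028,.03,.06),('fork1',(.6025,-.326),.036,.0115,.03),('fork2',(.5275,-.3375),.036,.0115,.03)):
    d=np.linalg.norm(W[...,:2]-p,axis=-1);P=W[(d<r)&(W[...,2]>lo)&(W[...,2]<hi)]
    print(cam,n,f(P))
E
```

```text
clock: 35.15
position: [0.4865, -0.0421, 0.2812]
ee_rot: [-0.092, 0.701, 0.094, 0.701]
ft_force: [0.7, -0.8, -0.2]
grip_width: 0.502
top bar (173, array([0.0702, 0.0736]), ((562.6004638671875, 316.4420471191406), (10.764935493469238, 50.62640380859375), 14.892991065979004))
top mirror (807, array([0.0481, 0.11  ]), ((585.1569213867188, 164.673828125), (49.54762268066406, 50.428096771240234), 23.699302673339844))
top tubes1 (22, array([0.0374, 0.0407]), ((638.20654296875, 54.87648010253906), (19.938125610351562, 4.79433012008667), 1.6804437637329102))
top tubes2 0
top fork1 (343, array([0.0164, 0.02  ]), ((602.4252319335938, -326.26837158203125), (27.009111404418945, 65.61894989013672), 8.483454704284668))
top fork2 (356, array([0.0165, 0.02  ]), ((527.0374755859375, -339.2427062988281), (26.141199111938477, 65.55763244628906), 8.727090835571289))
side bar (237, array([0.0702, 0.0725]), ((563.5972290039062, 319.8482666015625), (11.535353660583496, 51.81795883178711), 15.328410148620605))
side mirror (980, array([0.0255, 0.109 ]), ((586.6910400390625, 168.9826202392578), (50.362510681152344, 52.53822326660156), 22.103891372680664))
side tubes1 (172, array([0.0376, 0.0409]), ((640.4032592773438, 46.16189193725586), (31.719337463378906, 33.26622772216797), 35.16496276855469))
side tubes2 (153, array([0.0377, 0.0405]), ((650.0489501953125, -9.109580993652344), (33.320987701416016, 34.54928207397461), 73.18228149414062))
side fork1 (135, array([0.0155, 0.0185]), ((603.4795532226562, -321.893798828125), (27.269283294677734, 63.1612548828125), 9.156033515930176))
side fork2 (135, array([0.0154, 0.0184]), ((528.3065185546875, -335.0042419433594), (26.554780960083008, 65.41291809082031), 8.835139274597168))
```

View pics/top22.png

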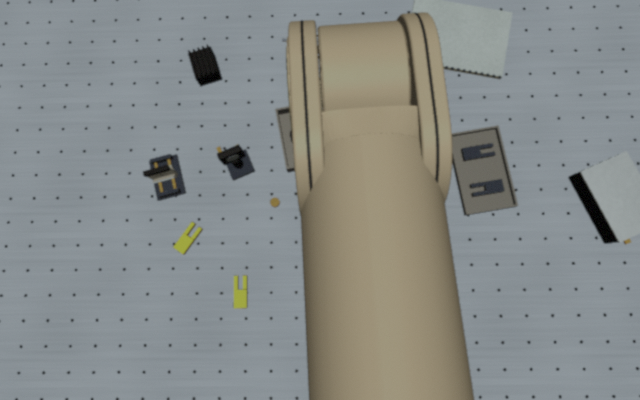

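View pics/side22.png

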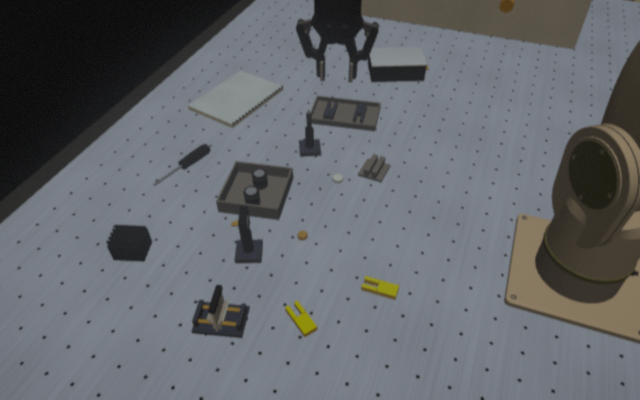

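All readings match what they should be: fork tops 16 mm, tube tops 38 mm, bar top 70 mm, and the mirror hasn't moved. Handing in.

```bash
python3 -c "
from workcell import manip
print(manip.hand_in())"
```

```text
the job is handed in; nothing more can be done
None
```

I sorted all the parts and handed the job in at about 35 s on the robot's clock; the limit is 125 s. The hand-in gave no verdict.

| Item | Last check | Should be |
|---|---|---|
| Forks in tray | tops 15.5–16.5 mm, flat, side by side across the tray | 16 mm |
| Tubes in bin | tops 37.6 mm, upright, clear of each other | 38 mm |
| Plate in clip | bar top 70 mm, centred along the slot within 1 mm, parallel within 0.3° | 70 mm |
| Mirror | within 1 mm of where it started (top view) | within 8 mm |

- **Plate:** I pushed it in until it hit a hard stop at 31 N, exactly at the predicted home height. It met almost no resistance before that, where the clip description led me to expect 5 to 10 N.
- **Camera disagreement:** The cameras disagree with each other by 2–6 mm. The side view reads everything about 3–6 mm further towards +y, including the fixed and untouched parts, so I put that down to its calibration.
- **Hidden from the top camera:** At the end the arm blocked its view of the bin, so the final tube readings come from the side view. The wrist camera also showed both tubes standing.
- **Yellow forks:** I left the yellow look-alikes where they were.

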